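Pack the desk camera kit into its carry tray

TASK

Filming at the drawing desk is over: pack the camera kit into its carry tray. Set the lens, the battery, the microphone and the LED light each down flat, the same way up as it lies now, in the recess made for its shape, without dropping any of them. Leave the pencil sharpener and the phone charger where they are on the desk.

Things in the scene. Friction and masses are not known exactly. Their poses are not given: they have to be found in the camera images.
- lens: Camera lens standing on its rear cap, front cap up: a black drum 58 mm across and 46 mm high with a ribbed focus ring, a thin bright steel mount ring near the foot, and a disc-shaped front cap with two raised pinch bars set into its top. About 0.2 kg. Origin: centre of the underside, z up along the lens axis; yaw does not matter.
- battery: Camera battery lying flat: a dark, smooth block 57 mm (along its x) by 40 mm (y) by 21 mm high, with a plain grey label on top and three small brass contacts at its +x end. About 0.08 kg. Origin: centre of the underside, z up.
- mic: Small on-camera microphone lying on its mount: a black tube 22 mm in diameter and 78 mm long (along its x, axis 20 mm above its underside, top at 31 mm), the +x half a lighter slotted grille; under it a mount block 44 mm long and 22 mm wide with a steel shoe foot. About 0.07 kg. Origin: centre of the underside, z up.
- light: Pocket LED light lying on its back: a dark square case 54 x 54 mm, 22 mm high, the top a white panel with a 5 by 5 grid of pale yellow lamps. About 0.12 kg. Origin: centre of the underside, z up, x and y along its sides.
- sharpener: Pencil sharpener, not part of the camera kit: an upright drum 46 mm across and 56 mm high, dark grey below and black on top, with a small steel-rimmed pencil hole in its top. Narrower and taller than the lens, no ribs. Origin: centre of the underside, z up. Stays where it is.
- charger: Phone wall charger, not part of the camera kit: a dark block 50 mm (x) by 42 mm (y) by 26 mm high with rounded edges and two flat steel prongs sticking 16 mm out of its +x end; no label, no brass contacts. Origin: centre of the underside of the block, z up. Stays where it is.
- lens_well: Insert with the round recess, 74 mm in diameter, 10 mm deep, for the lens: one of four fixed square inserts (105 x 105 mm, 20 mm high, light grey plastic) set two by two in a fixed aluminium carry tray (floor 4 mm thick, wall tops 28 mm above the desk). Origin: centre of its underside, 4 mm above the desk, under the recess's middle, z up; recess floor 10 mm, top face 20 mm above it.
- battery_well: Insert with the oblong recess, 73 mm (along its x) by 55 mm (y) and 10 mm deep, for the battery. Same outside, fixing and origin as lens_well.
- mic_well: Insert with the long narrow recess, 94 mm (along its x) by 38 mm (y) and 10 mm deep, for the microphone. Same outside, fixing and origin as lens_well.
- light_well: Insert with the square recess, 70 x 70 mm (sides along its x and y) and 10 mm deep, for the LED light. Same outside, fixing and origin as lens_well.
Not all that is in view belongs to the job. Leave any red look-alike of the battery alone.

How it is judged:
By the outcome, as a careful person would: the job done as asked, in the order asked, and still so for the second after the job is handed in, with the robot touching nothing.
It also fails if it takes over 99 s, if anything falls off the work surface, if the arm or the gripper's body presses on something with over 40 N, if the wrist force passes 120 N, or if a joint passes its speed limit or range.

ROBOT

A 7-joint arm with a two-finger parallel gripper is mounted at the origin on the work surface. World frame = base frame: x ahead of the robot, y to its left, z up, the work surface at z = 0. Lengths are in m, angles in rad, forces in N, time in s.
With the tool pointing down it reaches from about 0.35 to 0.9 m from the base axis. Payload 8.1 kg.
Tool frame: the origin (TCP) lies midway between the tips of the shut fingers; the grasp point (between the pads) lies 19 mm behind it; x points along the fingers, z is the direction in which the jaws open and shut, and the axes are right-handed (so a half turn about x gives the same grasp; the last joint's range is limited). The gripper opens to 92 mm and grips with 3 to 60 N. Pads are 19 mm wide; open, the fingers measure 130 mm over their backs; the gripper's body (75 mm by 190 mm) begins 47 mm behind the grasp point.
Start: joints at [-1.294, 0.434, 0.025, 1.573, -0.012, 1.134, -0.075], TCP at [0.232, 0.58, 0.227] pointing down, gripper open.
Joint ranges: [-2.62, 2.62], [-0.44, 2.09], [-1.27, 1.32], [0.08, 2.57], [-1.32, 4.46], [0.12, 2], [-2.74, 2.74]. Speed limits (rad/s): [2.22, 2.22, 3.01, 3.01, 3.14, 3.14, 3.14].

INTERFACE

Orientations are given as a rotation vector (axis times angle).
In Python, from cell import arm gives the robot as it stands. The module is installed in compiled form; this text tells all that it offers.
- The arm moves only by the tool move_arm, never from a script. Its argument "steps" is text: rows parted by semicolons, each of 5 numbers parted by spaces: the shift along the tool's x, y, z in m, then the turn about the tool's x in rad, then the closure in counts, from 0 (fully open) to 255 (shut). A call has 1 to 10 rows; each row is the pose to reach, as a shift and turn from the pose commanded when the call began, along the tool's axes at that moment; what a row does not reach only later rows make up. A row lasts 1/12 s, in which the tool goes at most 41.7 mm and 7.16 degrees, less where a joint would pass 70% of its speed; a pose out of reach is approached as far as the arm can. A call with a gripper value outside its range is refused whole. The fingers move at their own pace and stop on an object; "squeeze" is the grip in N (left out, the last holds). Time passes only in rows, so rows that repeat a pose let the fingers close. It gives the time, the measured TCP pose, the force and the opening at its end, in the units of the state.
- arm.observe(): the state, without advancing time (a new reading comes with each control period).
- arm.get_image(name): name is "side" or "top" or "wrist"; returns a dict with "img" (400x640x3 uint8, blue, green, red), "z_map" (400x640 float32, m along the optical axis (not along the pixel's ray), 0 where there is no reading), "vfov" (degrees; the focal length in pixels is half the picture's height over the tangent of half this angle, whatever the lens; pixels are square), "cx", "cy" (the principal point, pixels), "extrinsics" (4x4, takes a point from camera to world coordinates). Camera axes: x right, y up, looking along -z (the intrinsics and any distortion apply to the point x, -y, -z); pixel columns grow to the right and rows downward; lengths in m; the calibration is good to about 2 mm. The wrist camera is an equidistant fisheye: a pixel r from the principal point sees the ray r / f radians off the axis. A picture is of the moment at which its call begins.
- arm.sign_off(): hands the job in, once; it reports no verdict.
The state is a dict: "clock": time; "joints": joint angles; "dq": joint speeds; "joint_efforts": joint torques, N m; "position": TCP position; "ee_rot": TCP orientation; "force": force on the tool from outside, world axes, zero at the start; "ft_torque": the same for the moment, N m; "width": opening from 0.0 (shut) to 1.0 (fully open).
Only numpy, scipy, OpenCV 4.12 (cv2) and the standard library are available. Lean on these libraries where they do the work, as an engineer would, in place of code of your own. Each camera call takes 0.05 s, during which the arm holds its last target.

## Working session

There is one attempt and no reset: what is moved stays moved. The work goes in short steps, Python scripts to look and compute and a tool call to move; the robot and the scene stay as the last step left them, time stands still between calls to the robot, and variables do not carry over. Pictures are saved under pics/ and viewed, and the job is handed in when it is done.

Besides the shell and the picture viewer there is one more tool, called by a JSON object that holds its "method" and its "body", one argument or row to a line. move_arm: Moves the arm, as the interface text tells. Its arguments: {"type":"object","properties":{"steps":{"type":"string"},"squeeze":{"type":"number"}},"required":["steps"]}

```bash
mkdir -p pics; cat > h.py <<'E'
import numpy as np, cv2
from cell import arm
from scipy.spatial.transform import Rotation as R
def f_(d): return d["img"].shape[0]/2/np.tan(np.radians(d["vfov"])/2)
def ray(d,u,v,fish=False):
    f=f_(d); x=(u-d["cx"])/f; y=(v-d["cy"])/f
    if fish:
        r=np.hypot(x,y); s=np.sinc(r/np.pi); c=np.array([x*s,-y*s,-np.cos(r)])
    else: c=np.array([x,-y,-1.])
    E=np.array(d["extrinsics"]); return E[:3,3],E[:3,:3]@c
def onplane(d,u,v,z,fish=False):
    o,r=ray(d,u,v,fish); return o+r*(z-o[2])/r[2]
def cloud(d):
    h,w=d["z_map"].shape; u,v=np.meshgrid(np.arange(w),np.arange(h)); f=f_(d); z=d["z_map"]
    c=np.stack([(u-d["cx"])/f*z,-(v-d["cy"])/f*z,-z],-1); E=np.array(d["extrinsics"])
    return c@E[:3,:3].T+E[:3,3]
E
python3 - <<'E'
from h import *
s=arm.observe()
for k in s: print(k,np.round(s[k],3))
for n in("top","side","wrist"):
    d=arm.get_image(n); cv2.imwrite(f"pics/{n}0.png",d["img"]); np.save(f"{n}0.npy",d,allow_pickle=True)
    print(n,d["vfov"],d["cx"],d["cy"],np.round(d["extrinsics"],3).tolist(),d["z_map"].min(),d["z_map"].max(),d.keys())
E
```

```text
clock 0.0
joints [-1.294  0.435  0.025  1.574 -0.012  1.134 -0.075]
dq [ 0.     0.    -0.    -0.001  0.001 -0.001 -0.001]
joint_efforts [ 0.0000e+00 -6.6785e+01  9.8500e-01 -3.1446e+01 -6.1000e-02  4.3000e-02
  0.0000e+00]
position [0.232 0.58  0.226]
ee_rot [-0.926  1.367  0.924]
force [-0.21  -0.075  0.843]
ft_torque [ 0.035 -0.037 -0.033]
width 1.001
top 46.03811285292683 323.6883640988097 197.18076859747498 [[0.023, 0.996, -0.091, 0.465], [-1.0, 0.024, 0.007, -0.067], [0.009, 0.091, 0.996, 1.172], [0.0, 0.0, 0.0, 1.0]] 0.0 2.034663 dict_keys(['img', 'z_map', 'vfov', 'cx', 'cy', 'extrinsics'])
side 44.62441553328652 311.6078410458749 199.57425461463214 [[0.997, 0.058, -0.06, 0.489], [-0.081, 0.522, -0.849, -1.027], [-0.018, 0.851, 0.525, 0.642], [0.0, 0.0, 0.0, 1.0]] 0.0 3.4207716 dict_keys(['img', 'z_map', 'vfov', 'cx', 'cy', 'extrinsics'])
wrist 65.70646984690485 316.07308884164325 196.99410919902743 [[0.372, -0.884, -0.282, 0.154], [0.928, 0.353, 0.115, 0.61], [-0.002, -0.305, 0.952, 0.384], [0.0, 0.0, 0.0, 1.0]] 0.0 1.3884481 dict_keys(['img', 'z_map', 'vfov', 'cx', 'cy', 'extrinsics'])
```

View pics/top0.png

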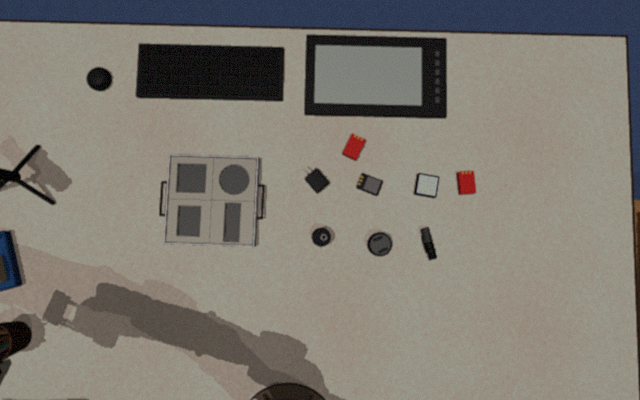

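View pics/side0.png

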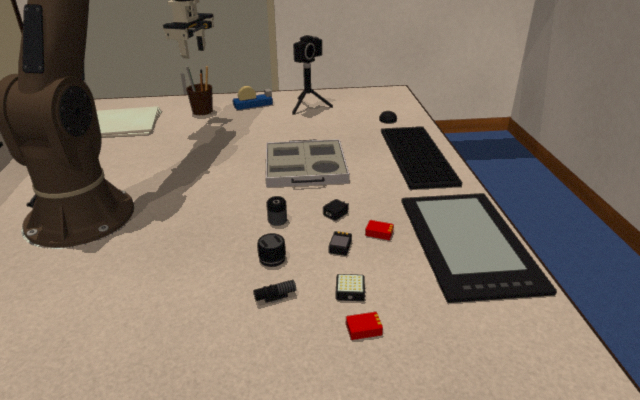

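View pics/wrist0.png

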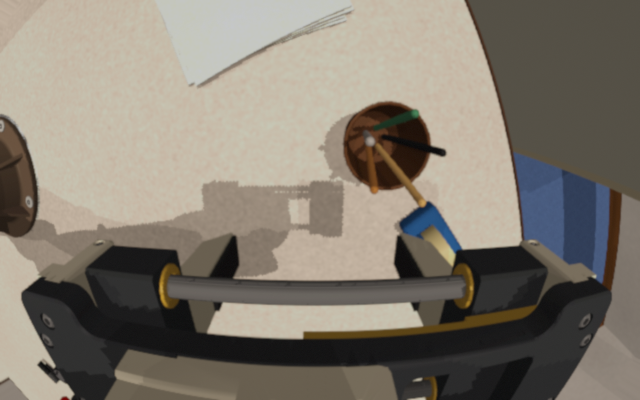

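```bash
python3 - <<'E'
from h import *
d=np.load("top0.npy",allow_pickle=True).item(); im=d["img"]
cv2.imwrite("pics/c1.png",cv2.resize(im[140:265,295:485],None,fx=4.2,fy=4.2,interpolation=cv2.INTER_CUBIC))
cv2.imwrite("pics/c2.png",cv2.resize(im[145:255,155:270],None,fx=5,fy=5,interpolation=cv2.INTER_CUBIC))
P=cloud(d)
for n,(u,v) in dict(lens=(380,244),sharp=(321,237),bat=(370,184),chg=(317,180),mic=(429,243),light=(427,185),r1=(355,147),r2=(467,182),w1=(191,178),w2=(188,221),w3=(233,180),w4=(233,222),desk=(300,210)).items(): print(n,np.round(P[v,u],4),np.round(onplane(d,u,v,0.02),4))
s=np.load("side0.npy",allow_pickle=True).item(); im=s["img"]
cv2.imwrite("pics/c3.png",cv2.resize(im[190:350,235:415],None,fx=3.7,fy=3.7,interpolation=cv2.INTER_CUBIC))
E
```

```text
lens [ 0.4595 -0.2125  0.0444] [ 0.4593 -0.2157  0.02  ]
sharp [ 0.4727 -0.0713  0.0583] [ 0.473  -0.0715  0.02  ]
bat [ 0.6058 -0.189   0.0218] [ 0.606  -0.1892  0.02  ]
chg [ 0.6121 -0.0583  0.025 ] [ 0.6127 -0.0583  0.02  ]
mic [ 0.4646 -0.333   0.0301] [ 0.4646 -0.3353  0.02  ]
light [ 0.6069 -0.3298  0.0206] [ 0.6069 -0.33    0.02  ]
r1 [ 0.6973 -0.1505  0.0212] [ 0.6976 -0.1506  0.02  ]
r2 [ 0.6167 -0.4287  0.0209] [ 0.6168 -0.429   0.02  ]
w1 [0.6114 0.2545 0.0097] [0.6101 0.2517 0.02  ]
w2 [0.5045 0.2553 0.0145] [0.5043 0.2538 0.02  ]
w3 [0.6082 0.1491 0.0159] [0.6077 0.1484 0.02  ]
w4 [0.5046 0.145  0.0155] [0.5044 0.1442 0.02  ]
desk [ 0.5389 -0.0177  0.0009] [ 0.5377 -0.0185  0.02  ]
```

View pics/c1.png

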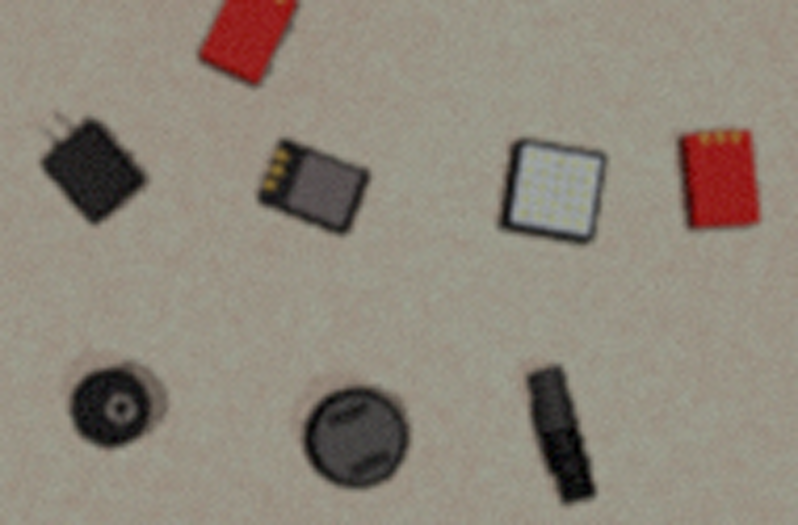

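View pics/c2.png

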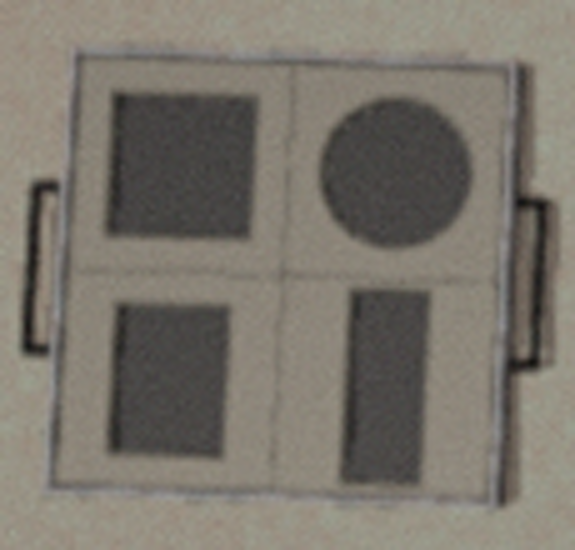

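View pics/c3.png

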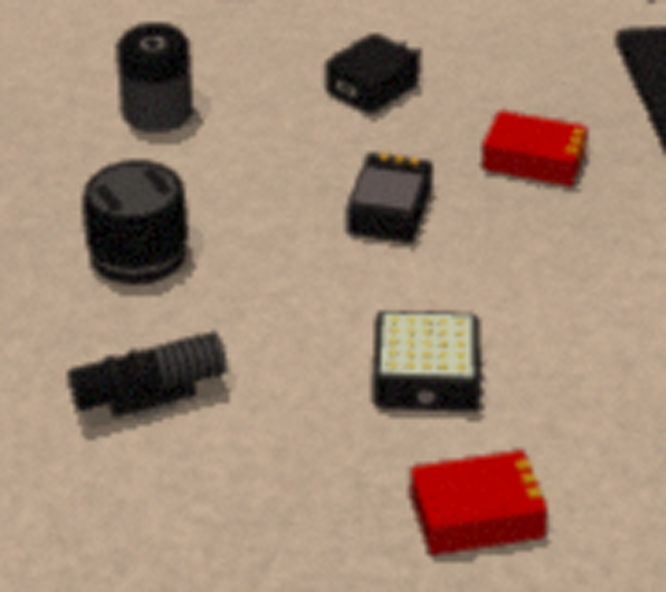

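```bash
python3 - <<'E'
from h import *
d=np.load("top0.npy",allow_pickle=True).item(); im=d["img"]; P=cloud(d)
g=im.max(2)
for n,(u,v),zt in (("lens",(380,244),.046),("bat",(370,184),.021),("mic",(429,243),.028),("light",(427,185),.022),("sharp",(321,237),.056),("chg",(317,180),.026)):
    sl=(slice(v-25,v+25),slice(u-25,u+25)); p=P[sl]
    m=(p[...,2]>zt-.007)&(p[...,2]<zt+.02)
    q=p[m][:,:2].astype(np.float32); r=cv2.minAreaRect(q*1000)
    k=((g[sl]<85)*255).astype(np.uint8)
    if n=="light": k=((p[...,2]>0.012)*255).astype(np.uint8)
    c=max(cv2.findContours(k,0,cv2.CHAIN_APPROX_NONE)[0],key=cv2.contourArea)[:,0]
    w=np.array([onplane(d,a+u-25,b+v-25,zt)[:2] for a,b in c],np.float32); r2=cv2.minAreaRect(w*1000)
    print(n,"depth",np.round(r[0],1),np.round(r[1],1),round(r[2],1),"med",np.round(np.median(q,0)*1000,1),"n",len(q),"| col",np.round(r2[0],1),np.round(r2[1],1),round(r2[2],1))
# wells
for n,(u,v) in dict(light=(191,178),bat=(188,221),lens=(233,180),mic=(233,222)).items():
    k=((g<110)*255).astype(np.uint8)
    nl,L,st,ce=cv2.connectedComponentsWithStats(k); l=L[v,u]
    c=cv2.findContours(((L==l)*255).astype(np.uint8),0,cv2.CHAIN_APPROX_NONE)[0][0][:,0]
    w=np.array([onplane(d,a,b,.024)[:2] for a,b in c],np.float32); r2=cv2.minAreaRect(w*1000)
    print("well",n,st[l],np.round(r2[0],1),np.round(r2[1],1),round(r2[2],1))
# tray outer corners
k=P[...,2]
for px in ((170,155),(258,158),(255,245),(165,242)): print(px,np.round(onplane(d,*px,.028)*1000,1))
E
```

```text
lens depth [ 458.3 -211.2] [54.7 55.4] 1.6 med [ 459.  -211.1] n 448 | col [ 460.7 -209.9] [54.5 57.4] 1.3
bat depth [ 617.7 -171.8] [102.6  52.7] 51.4 med [ 605.5 -186.6] n 383 | col [ 605.4 -187.3] [56.2 40.5] 69.9
mic depth [ 463.5 -332.1] [77.5 22.8] 15.1 med [ 464.4 -330.9] n 293 | col [ 463.7 -330.1] [76.9 24.8] 15.6
light depth [ 606.3 -328.8] [54.7 54.3] 81.3 med [ 606.  -327.5] n 480 | col [ 606.  -327.8] [55.1 54.5] 81.0
sharp depth [472.7 -70.2] [42.5 45.1] 1.4 med [472.6 -71. ] n 288 | col [473.9 -71.3] [42.2 43.3] 27.9
chg depth [611.4 -56.9] [50.1 41.8] 42.1 med [611.3 -56.4] n 342 | col [611.4 -57.6] [51.2 42.5] 41.7
well light [176 163  31  30 863] [610.9 250.8] [71.7 72.7] 1.4
well bat [176 205  25  32 717] [505.2 252.3] [57.1 74.1] 88.9
well lens [219 164  31  31 743] [609.8 145.3] [74.4 73.4] 2.5
well mic [223 203  18  39 640] [504.4 147.1] [39.7 93.6] 89.6
(170, 155) [664.6 303.6  28. ]
(258, 158) [662.6  87.8  28. ]
(255, 245) [450.   87.4  28. ]
(165, 242) [452.1 304.4  28. ]
```

```bash
cat >> h.py <<'E'
def tgt(xy,z,jaw,s=None):
    """print shift in tool axes and turn to reach xy,z with jaw axis at world angle jaw(deg, mod 180)"""
    s=s or arm.observe(); Rm=R.from_rotvec(s["ee_rot"]).as_matrix()
    p=np.array([*xy,z])-s["position"]; t=Rm.T@p
    a=np.degrees(np.arctan2(Rm[1,2],Rm[0,2])); dj=(jaw-a+90)%180-90
    # tool x down: +turn about tool x = negative world yaw
    print("clk",round(s["clock"],2),"pos",np.round(s["position"],4),"jaw",round(a,1),"down",np.round(Rm[:,0],3),"w",round(s["width"]*92,1),"F",np.round(s["force"],1),"q",np.round(s["joints"],2))
    print("shift tool",np.round(t,4),"turn rad",round(-np.radians(dj),3),"norm",round(np.linalg.norm(p),3))
E
python3 - <<'E'
from h import *
s=arm.observe(); print(np.round(R.from_rotvec(s["ee_rot"]).as_matrix(),3))
tgt((.459,-.211),.16,0)
E
```

```text
[[-0.    -0.929  0.371]
 [-0.001  0.371  0.929]
 [-1.    -0.    -0.001]]
clk 0.15 pos [0.2316 0.5801 0.2261] jaw 68.2 down [-0.    -0.001 -1.   ] w 92.0 F [-0.2 -0.1  0.5] q [-1.29  0.44  0.02  1.57 -0.01  1.13 -0.08]
shift tool [ 0.0669 -0.5045 -0.6503] turn rad 1.191 norm 0.826
```

{"method": "move_arm", "body": {
  "steps": "0.03 -0.25 -0.325 0 0;0.067 -0.5 -0.65 0 0;0.067 -0.5045 -0.65 0 0;0.067 -0.5045 -0.65 0 0;0.067 -0.5045 -0.65 0 0;0.067 -0.5045 -0.65 0 0;0.067 -0.5045 -0.65 0 0;0.067 -0.5045 -0.65 0 0;0.067 -0.5045 -0.65 0 0;0.067 -0.5045 -0.65 0 0",
  "squeeze": 25
}}

```text
clock: 0.98
position: [0.3463, 0.1793, 0.193]
ee_rot: [-0.925, 1.365, 0.925]
force: [1.4, 0.4, 0.2]
width: 1.0
```

```bash
python3 - <<'E'
from h import *
tgt((.459,-.211),.16,68)
E
```

```text
clk 0.98 pos [0.3463 0.1793 0.193 ] jaw 68.2 down [ 0.  0. -1.] w 92.0 F [1.4 0.4 0.2] q [-0.8   0.08  0.2   2.16 -0.02  0.9   0.6 ]
shift tool [ 0.0329 -0.2493 -0.3208] turn rad 0.004 norm 0.408
```

{"method": "move_arm", "body": {
  "steps": "0.033 -0.249 -0.321 0 0;0.033 -0.249 -0.321 0 0;0.033 -0.249 -0.321 0 0;0.033 -0.249 -0.321 0 0;0.033 -0.249 -0.321 0 0;0.033 -0.249 -0.321 0 0;0.033 -0.249 -0.321 0 0;0.033 -0.249 -0.321 0 0;0.033 -0.249 -0.321 0 0;0.033 -0.249 -0.321 0 0"
}}

```text
clock: 1.82
position: [0.4588, -0.2125, 0.1599]
ee_rot: [-0.925, 1.366, 0.923]
force: [-0.6, 0.9, 0.3]
width: 1.002
```

```bash
python3 - <<'E'
from h import *
tgt((.459,-.211),.02,68)
d=arm.get_image("wrist"); cv2.imwrite("pics/w1.png",d["img"]); np.save("w1.npy",d,allow_pickle=True)
E
```

```text
clk 1.82 pos [ 0.4588 -0.2125  0.1599] jaw 68.2 down [ 0.    -0.001 -1.   ] w 92.2 F [-0.6  0.9  0.3] q [-0.08  0.33  0.52  1.98 -0.21  0.88  1.75]
shift tool [0.1399 0.0005 0.0016] turn rad 0.003 norm 0.14
```

View pics/w1.png

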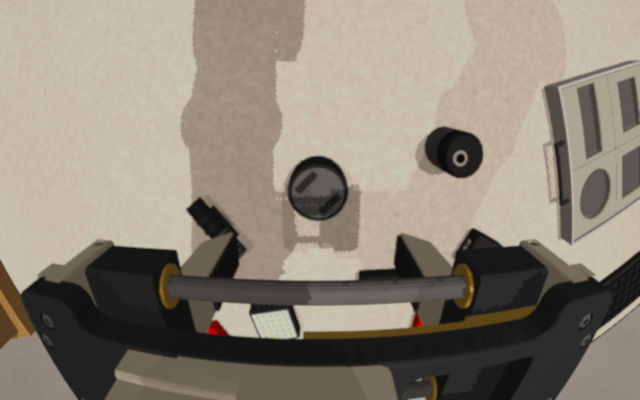

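```bash
python3 - <<'E'
from h import *
d=np.load("w1.npy",allow_pickle=True).item(); im=d["img"]
print(onplane(d,318,184,.046,True))
# depth based top face (equidistant cloud)
h,w=d["z_map"].shape
pts=[]
for v in range(130,235):
  for u in range(270,370):
    z=d["z_map"][v,u]
    if z>0:
      o,r=ray(d,u,v,True); c=np.array(d["extrinsics"])[:3,2]; k=z/-(r@c); p=o+r*k
      if .038<p[2]<.055: pts.append(p[:2]*1000)
pts=np.array(pts,np.float32); print(len(pts),cv2.minEnclosingCircle(pts),pts.mean(0))
E
```

```text
[ 0.45156056 -0.20890801  0.046     ]
2853 ((458.5637512207031, -212.2269744873047), 28.615177154541016) [ 457.53397 -211.89522]
```

{"method": "move_arm", "body": {
  "steps": "0.04 0 0 0 0;0.08 0 0 0 0;0.11 0 0 0 0;0.13 0 0 0 0;0.14 0 0 0 0;0.14 0 0 0 0;0.14 0 0 0 120;0.14 0 0 0 200;0.14 0 0 0 200;0.14 0 0 0 200",
  "squeeze": 25
}}

```text
clock: 2.7
position: [0.4595, -0.2093, 0.0213]
ee_rot: [-0.926, 1.364, 0.924]
force: [-0.5, 0.9, 0.5]
width: 0.758
```

{"method": "move_arm", "body": {
  "steps": "0 0 0 0 200;0 0 0 0 200;0 0 0 0 200;0 0 0 0 200;-0.01 0 0 0 200;-0.03 0 0 0 200"
}}

```text
clock: 3.2
position: [0.457, -0.2084, 0.0493]
ee_rot: [-0.923, 1.368, 0.928]
force: [0.9, 0.1, -1.4]
width: 0.63
```

```bash
python3 - <<'E'
from h import *
tgt((.610,.146),.10,68)
d=arm.get_image("side"); cv2.imwrite("pics/s2.png",cv2.resize(d["img"][120:340,160:460],None,fx=2.6,fy=2.6))
E
```

```text
clk 3.2 pos [ 0.457  -0.2084  0.0493] jaw 68.2 down [-0.004  0.001 -1.   ] w 58.0 F [ 0.9  0.1 -1.4] q [ 0.    0.5   0.43  2.08 -0.34  0.63  1.86]
shift tool [-0.0509 -0.0104  0.3859] turn rad 0.004 norm 0.389
```

View pics/s2.png

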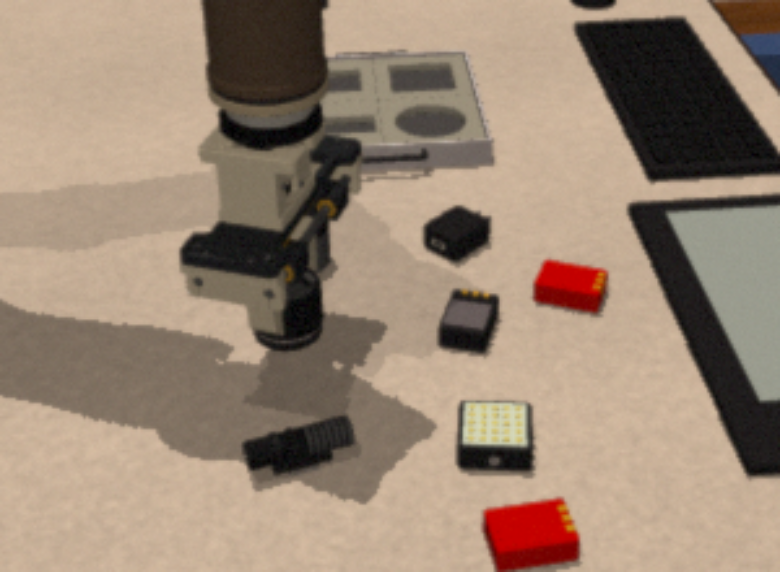

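{"method": "move_arm", "body": {
  "steps": "-0.04 0 0 0 200;-0.07 0 0.02 0 200;-0.07 -0.003 0.06 0 200;-0.07 -0.004 0.1 0 200;-0.07 -0.005 0.14 0 200;-0.07 -0.006 0.18 0 200;-0.07 -0.007 0.22 0 200;-0.07 -0.008 0.26 0 200;-0.07 -0.009 0.3 0 200;-0.07 -0.01 0.34 0 200"
}}

```text
clock: 4.08
position: [0.5941, 0.1051, 0.1205]
ee_rot: [-0.925, 1.365, 0.925]
force: [1.3, -0.7, -1.4]
width: 0.623
```

{"method": "move_arm", "body": {
  "steps": "0 0 0.04 0 200;0 0 0.046 0 200;0 0 0.046 0 200;0 0 0.046 0 200;0 0 0.046 0 200"
}}

```text
clock: 4.5
position: [0.6105, 0.144, 0.1202]
ee_rot: [-0.924, 1.367, 0.924]
force: [0.3, -0.6, -1.5]
width: 0.626
```

```bash
python3 - <<'E'
from h import *
tgt((.610,.146),.034,68)
d=arm.get_image("wrist"); cv2.imwrite("pics/w2.png",d["img"]); np.save("w2.npy",d,allow_pickle=True)
E
```

```text
clk 4.5 pos [0.6105 0.144  0.1202] jaw 68.1 down [-0.001 -0.001 -1.   ] w 57.6 F [ 0.3 -0.6 -1.5] q [-0.62  0.57  0.46  1.71 -0.3   0.93  1.14]
shift tool [0.0862 0.0012 0.0017] turn rad 0.003 norm 0.086
```

View pics/w2.png

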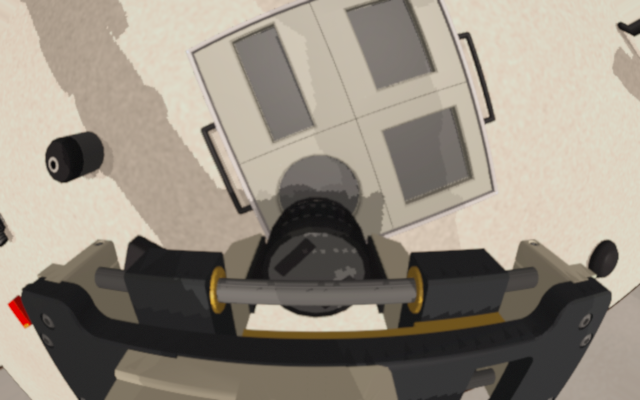

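```bash
python3 - <<'E'
from h import *
d=np.load("w2.npy",allow_pickle=True).item(); im=d["img"]; g=im.max(2)
k=((g<125)*255).astype(np.uint8); cv2.imwrite("pics/w2m.png",k)
nl,L,st,ce=cv2.connectedComponentsWithStats(k)
for n,(u,v),z in (("mic",(272,82),.024),("bat",(392,45),.024),("light",(428,155),.024)):
    l=L[v,u]; c=cv2.findContours(((L==l)*255).astype(np.uint8),0,cv2.CHAIN_APPROX_NONE)[0][0][:,0]
    w=np.array([onplane(d,a,b,z,True)[:2] for a,b in c],np.float32); r=cv2.minAreaRect(w*1000)
    print(n,st[l],np.round(r[0],1),np.round(r[1],1),round(r[2],1))
E
```

```text
mic [     0      0    640    400 163988] [850.4 -18.1] [8.3 5. ] 74.2
bat [     0      0    640    400 163988] [850.4 -18.1] [8.3 5. ] 74.2
light [ 384  107   89   97 5531] [610.8 250.6] [69.6 68.9] 89.5
```

View pics/w2m.png

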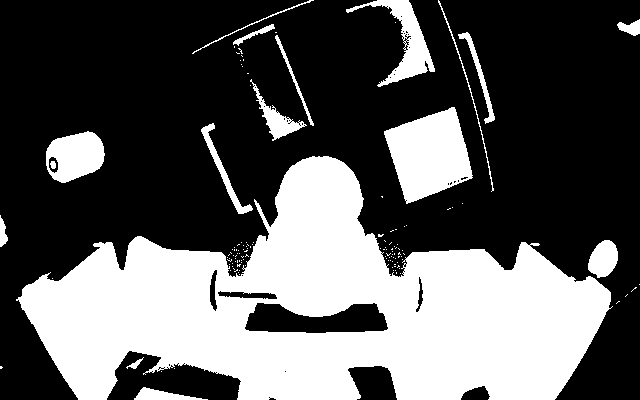

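{"method": "move_arm", "body": {
  "steps": "0.035 0.001 0.001 0 200;0.06 0.001 0.001 0 200;0.075 0.001 0.001 0 200;0.081 0.001 0.001 0 200;0.083 0.001 0.001 0 200;0.083 0.001 0.001 0 200;0.083 0.001 0.001 0 200"
}}

```text
clock: 5.13
position: [0.6113, 0.1466, 0.0384]
ee_rot: [-0.925, 1.364, 0.924]
force: [0.1, 0.6, -1.4]
width: 0.63
```

{"method": "move_arm", "body": {
  "steps": "0.001 0 0 0 200;0.002 0 0 0 200;0.002 0 0 0 200;0.002 0 0 0 200"
}}

```text
clock: 5.47
position: [0.6106, 0.147, 0.0354]
ee_rot: [-0.925, 1.365, 0.925]
force: [-1.2, 0.8, -2.0]
width: 0.631
```

{"method": "move_arm", "body": {
  "steps": "0.001 0 0 0 200;0.001 0 0 0 200;0.001 0 0 0 200"
}}

```text
clock: 5.72
position: [0.6106, 0.1471, 0.0348]
ee_rot: [-0.925, 1.365, 0.925]
force: [-2.8, 0.0, 5.3]
width: 0.628
```

Contact is felt, so I release.

{"method": "move_arm", "body": {
  "steps": "0 0 0 0 85;0 0 0 0 75;0 0 0 0 60;0 0 0 0 50;0 0 0 0 50;-0.005 0 0 0 50;-0.02 0 0 0 50;-0.06 0 0 0 50;-0.09 0 0 0 0;-0.09 0 0 0 0"
}}

```text
clock: 6.55
position: [0.6141, 0.1471, 0.1306]
ee_rot: [-0.926, 1.357, 0.921]
force: [1.0, 0.3, 0.1]
width: 0.901
```

```bash
python3 - <<'E'
from h import *
tgt((.6055,-.187),.13,-20)
d=arm.get_image("wrist"); cv2.imwrite("pics/w3.png",d["img"])
E
```

```text
clk 6.55 pos [0.6141 0.1471 0.1306] jaw 68.2 down [ 0.009  0.003 -1.   ] w 82.9 F [1.  0.3 0.1] q [-0.63  0.56  0.46  1.7  -0.3   0.94  1.14]
shift tool [-3.000e-04 -1.160e-01 -3.134e-01] turn rad 1.539 norm 0.334
```

View pics/w3.png

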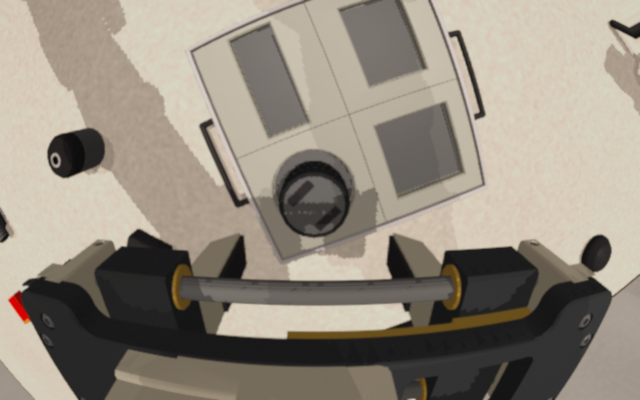

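{"method": "move_arm", "body": {
  "steps": "0 -0.01 -0.04 0.12 0;0 -0.03 -0.07 0.24 0;0 -0.04 -0.11 0.36 0;0 -0.05 -0.14 0.48 0;0 -0.065 -0.175 0.6 0;0 -0.08 -0.21 0.72 0;0 -0.09 -0.245 0.84 0;0 -0.1 -0.28 0.96 0;0 -0.11 -0.31 1.08 0;0 -0.114 -0.313 1.2 0"
}}

```text
clock: 7.43
position: [0.5975, -0.194, 0.1245]
ee_rot: [0.015, 1.571, -0.022]
force: [-1.1, -0.7, 0.2]
width: 1.001
```

```bash
python3 - <<'E'
from h import *
tgt((.6055,-.187),.13,-20)
E
```

```text
clk 7.43 pos [ 0.5975 -0.194   0.1245] jaw -1.3 down [-0.001 -0.004 -1.   ] w 92.1 F [-1.1 -0.7  0.2] q [-0.28  0.64  0.79  1.73 -0.52  1.    0.68]
shift tool [-0.0056  0.0072  0.0078] turn rad 0.326 norm 0.012
```

{"method": "move_arm", "body": {
  "steps": "-0.003 0.003 0.004 0.12 0;-0.005 0.007 0.0078 0.24 0;-0.005 0.007 0.0078 0.326 0;-0.005 0.007 0.0078 0.326 0;-0.005 0.007 0.0078 0.326 0;-0.005 0.007 0.0078 0.326 0"
}}

```text
clock: 7.93
position: [0.6077, -0.1791, 0.1287]
ee_rot: [0.261, 1.556, -0.261]
force: [-0.4, -0.5, -0.3]
width: 0.999
```

```bash
cat >> h.py <<'E'
def wcloud(d,u0,u1,v0,v1,z0,z1):
    v,u=np.mgrid[v0:v1,u0:u1]; f=f_(d); x=(u-d["cx"])/f; y=(v-d["cy"])/f; r=np.hypot(x,y); s=np.sinc(r/np.pi)
    c=np.stack([x*s,-y*s,-np.cos(r)],-1); z=d["z_map"][v0:v1,u0:u1]; c=c*(z/np.cos(r))[...,None]
    E=np.array(d["extrinsics"]); p=c@E[:3,:3].T+E[:3,3]
    m=(z>0)&(p[...,2]>z0)&(p[...,2]<z1); return p,m
E
python3 - <<'E'
from h import *
tgt((.6055,-.187),.011,-20)
d=arm.get_image("wrist"); cv2.imwrite("pics/w4.png",d["img"]); np.save("w4.npy",d,allow_pickle=True)
E
```

```text
clk 7.93 pos [ 0.6077 -0.1791  0.1287] jaw -19.0 down [-0.001  0.    -1.   ] w 91.9 F [-0.4 -0.5 -0.3] q [-0.34  0.67  0.87  1.71 -0.59  1.04  0.4 ]
shift tool [ 0.1177 -0.0081  0.0006] turn rad 0.017 norm 0.118
```

View pics/w4.png

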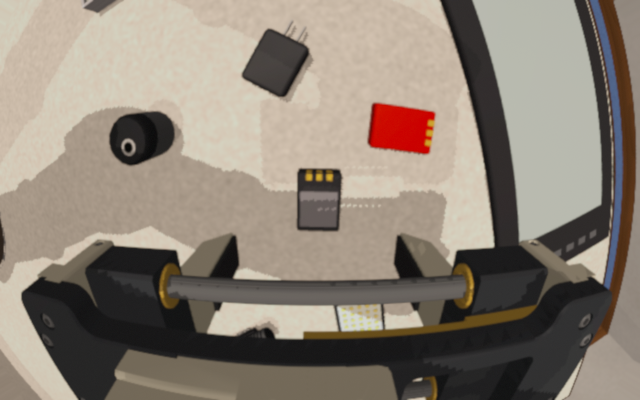

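```bash
python3 - <<'E'
from h import *
d=np.load("w4.npy",allow_pickle=True).item()
p,m=wcloud(d,280,360,150,240,.013,.035)
q=p[m][:,:2].astype(np.float32)*1000; r=cv2.minAreaRect(q); print(len(q),r)
print(np.median(p[m][:,2]), "desk z",np.median(p[...,2][~m]))
E
```

```text
2621 ((606.8993530273438, -187.818603515625), (57.212398529052734, 39.61222457885742), 70.07614135742188)
0.021494837863795135 desk z 0.0004169180244513182
```

{"method": "move_arm", "body": {
  "steps": "0.035 -0.0084 0.0014 0.017 0;0.07 -0.0084 0.0014 0.017 0;0.095 -0.0084 0.0014 0.017 0;0.11 -0.0084 0.0014 0.017 0;0.1175 -0.0084 0.0014 0.017 0;0.1175 -0.0084 0.0014 0.017 0;0.1175 -0.0084 0.0014 0.017 0"
}}

```text
clock: 8.57
position: [0.6073, -0.188, 0.0125]
ee_rot: [0.276, 1.552, -0.276]
force: [-0.2, -0.7, -0.2]
width: 1.001
```

```bash
python3 - <<'E'
from h import *
tgt((.6063,-.1875),.011,-20)
E
```

```text
clk 8.57 pos [ 0.6073 -0.188   0.0125] jaw -20.2 down [ 0.001 -0.    -1.   ] w 92.1 F [-0.2 -0.7 -0.2] q [-0.26  0.81  0.75  1.78 -0.72  0.85  0.5 ]
shift tool [ 0.0015  0.0001 -0.0011] turn rad -0.003 norm 0.002
```

{"method": "move_arm", "body": {
  "steps": "0.001 0 -0.001 0 0;0.001 0 -0.001 0 100;0.001 0 -0.001 0 200;0.001 0 -0.001 0 255;0.001 0 -0.001 0 255;0.001 0 -0.001 0 255;0.001 0 -0.001 0 255;0.001 0 -0.001 0 255;0.001 0 -0.001 0 255;0.001 0 -0.001 0 255",
  "squeeze": 25
}}

```text
clock: 9.4
position: [0.6058, -0.1872, 0.0105]
ee_rot: [0.276, 1.553, -0.276]
force: [1.0, 0.5, 0.4]
width: 0.433
```

```bash
python3 - <<'E'
from h import *
tgt((.5052,.2523),.13,-90)
E
```

```text
clk 9.4 pos [ 0.6058 -0.1872  0.0105] jaw -20.2 down [ 0. -0. -1.] w 39.8 F [1.  0.5 0.4] q [-0.26  0.81  0.75  1.79 -0.72  0.84  0.5 ]
shift tool [-0.1195  0.3778 -0.246 ] turn rad 1.219 norm 0.466
```

{"method": "move_arm", "body": {
  "steps": "0 0 0 0 100;0 0 0 0 100;-0.0013 0 0 0 100;-0.0013 0 0 0 100;-0.0013 0 0 0 100;-0.0013 0 0 0 255;-0.0013 0 0 0 255;-0.0013 0 0 0 255;-0.0013 0 0 0 255;-0.0013 0 0 0 255",
  "squeeze": 30
}}

```text
clock: 10.23
position: [0.6057, -0.1872, 0.0119]
ee_rot: [0.276, 1.553, -0.276]
force: [0.8, 0.6, -0.6]
width: 0.434
```

{"method": "move_arm", "body": {
  "steps": "-0.01 0 0 0 255;-0.03 0 0 0 255;-0.06 0 0 0 255;-0.09 0 0 0 255;-0.12 0 0 0 255;-0.12 0 0 0 255"
}}

```text
clock: 10.73
position: [0.6082, -0.1892, 0.1383]
ee_rot: [0.276, 1.545, -0.277]
force: [1.2, -1.6, -1.1]
width: 0.433
```

```bash
python3 - <<'E'
from h import *
tgt((.5052,.2523),.13,-90.5)
E
```

```text
clk 10.73 pos [ 0.6082 -0.1892  0.1383] jaw -20.2 down [ 0.008 -0.003 -1.   ] w 39.8 F [ 1.2 -1.6 -1.1] q [-0.33  0.67  0.88  1.7  -0.58  1.05  0.39]
shift tool [ 0.0064  0.3787 -0.2493] turn rad 1.227 norm 0.453
```

{"method": "move_arm", "body": {
  "steps": "0 0.03 -0.02 0.1 255;0 0.06 -0.04 0.22 255;0 0.09 -0.06 0.34 255;0 0.12 -0.08 0.46 255;0 0.15 -0.1 0.58 255;0 0.185 -0.12 0.7 255;0 0.22 -0.145 0.82 255;0 0.25 -0.165 0.94 255;0 0.28 -0.185 1.06 255;0 0.31 -0.205 1.18 255"
}}

```text
clock: 11.57
position: [0.5193, 0.1766, 0.1321]
ee_rot: [1.185, 1.225, -1.184]
force: [1.0, -0.7, -0.8]
width: 0.435
```

```bash
python3 - <<'E'
from h import *
tgt((.5052,.2523),.13,-90.5)
E
```

```text
clk 11.57 pos [0.5193 0.1766 0.1321] jaw -88.1 down [-0.  0. -1.] w 40.0 F [ 1.  -0.7 -0.8] q [-1.21  0.74  1.27  1.93 -0.81  1.11 -1.13]
shift tool [ 0.0021 -0.0116 -0.0761] turn rad 0.042 norm 0.077
```

{"method": "move_arm", "body": {
  "steps": "0 -0.004 -0.025 0.02 255;0 -0.008 -0.05 0.04 255;0 -0.0115 -0.075 0.042 255;0 -0.0115 -0.075 0.042 255;0 -0.0115 -0.075 0.042 255;0 -0.0115 -0.075 0.042 255"
}}

```text
clock: 12.07
position: [0.5058, 0.2485, 0.1321]
ee_rot: [1.212, 1.207, -1.212]
force: [0.3, -1.4, -0.8]
width: 0.434
```

```bash
python3 - <<'E'
from h import *
tgt((.5052,.2523),.04,-90.5)
d=arm.get_image("wrist"); cv2.imwrite("pics/w5.png",d["img"]); np.save("w5.npy",d,allow_pickle=True)
E
```

```text
clk 12.07 pos [0.5058 0.2485 0.1321] jaw -90.2 down [ 0. -0. -1.] w 39.9 F [ 0.3 -1.4 -0.8] q [-1.32  0.77  1.27  1.9  -0.82  1.13 -1.3 ]
shift tool [ 0.0921 -0.0006 -0.0038] turn rad 0.005 norm 0.092
```

View pics/w5.png

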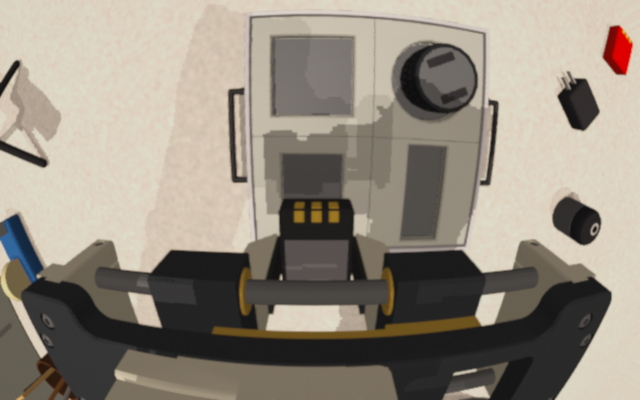

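{"method": "move_arm", "body": {
  "steps": "0.035 -0.0005 -0.002 0.003 255;0.065 -0.0005 -0.0035 0.003 255;0.085 -0.0005 -0.0035 0.003 255;0.097 -0.0005 -0.0035 0.003 255;0.102 -0.0005 -0.0035 0.003 255;0.102 -0.0005 -0.0035 0.003 255;0.102 -0.0005 -0.0035 0.003 255;0.102 -0.0005 -0.0035 0.003 255"
}}

```text
clock: 12.78
position: [0.5063, 0.2525, 0.0312]
ee_rot: [1.216, 1.205, -1.212]
force: [-0.8, -0.5, -0.8]
width: 0.433
```

```bash
python3 - <<'E'
from h import *
tgt((.5052,.2523),.026,-90.5)
d=arm.get_image("side"); cv2.imwrite("pics/s5.png",cv2.resize(d["img"][90:240,210:400],None,fx=4,fy=4))
E
```

```text
clk 12.78 pos [0.5063 0.2525 0.0312] jaw -90.4 down [ 0.002  0.001 -1.   ] w 39.9 F [-0.8 -0.5 -0.8] q [-1.25  0.88  1.12  1.97 -0.99  0.98 -1.2 ]
shift tool [ 0.0052 -0.0011  0.0002] turn rad 0.002 norm 0.005
```

View pics/s5.png

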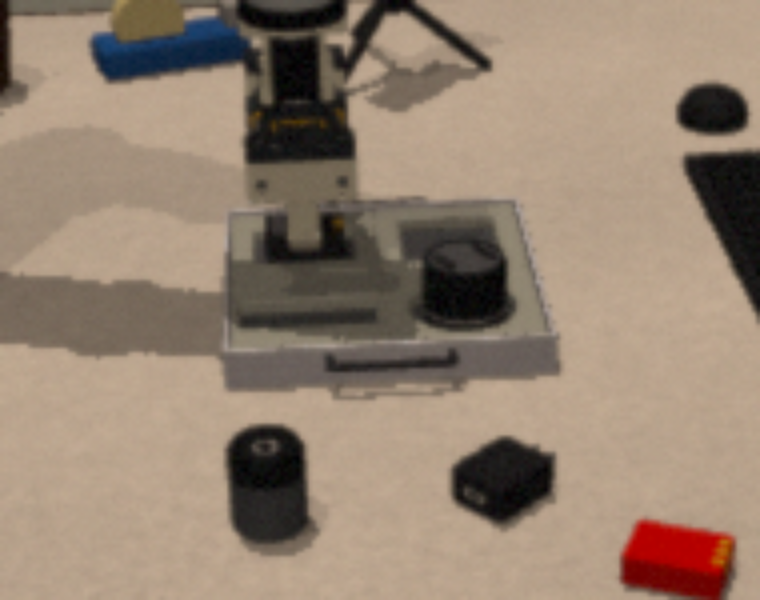

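{"method": "move_arm", "body": {
  "steps": "0.002 -0.001 0 0 255;0.003 -0.001 0 0 255;0.003 -0.001 0 0 255;0.003 -0.001 0 0 255"
}}

```text
clock: 13.17
position: [0.5043, 0.2527, 0.027]
ee_rot: [1.214, 1.206, -1.214]
force: [0.5, -0.1, -1.3]
width: 0.43
```

{"method": "move_arm", "body": {
  "steps": "0.001 0 0 0 255;0.001 0 0 0 255;0.001 0 0 0 255"
}}

```text
clock: 13.42
position: [0.5044, 0.2526, 0.0259]
ee_rot: [1.214, 1.206, -1.214]
force: [0.8, 0.8, -1.2]
width: 0.431
```

{"method": "move_arm", "body": {
  "steps": "0.0007 0 0 0 255;0.0007 0 0 0 255;0.0007 0 0 0 255"
}}

```text
clock: 13.67
position: [0.5044, 0.2525, 0.0258]
ee_rot: [1.214, 1.207, -1.214]
force: [-2.9, -0.5, 8.5]
width: 0.431
```

{"method": "move_arm", "body": {
  "steps": "0 0 0 0 135;0 0 0 0 125;0 0 0 0 110;0 0 0 0 100;-0.003 0 0 0 100;-0.015 0 0 0 100;-0.05 0 0 0 100;-0.09 0 0 0 50;-0.11 0 0 0 0;-0.11 0 0 0 0"
}}

```text
clock: 14.5
position: [0.5071, 0.2524, 0.1405]
ee_rot: [1.22, 1.203, -1.208]
force: [1.7, -0.0, 0.5]
width: 0.774
```

```bash
python3 - <<'E'
from h import *
tgt((.464,-.331),.13,-75)
d=arm.get_image("wrist"); cv2.imwrite("pics/w6.png",d["img"]); np.save("w6.npy",d,allow_pickle=True)
E
```

```text
clk 14.5 pos [0.5071 0.2524 0.1405] jaw -90.4 down [ 0.006  0.003 -1.   ] w 71.2 F [ 1.7 -0.   0.5] q [-1.33  0.75  1.26  1.89 -0.8   1.13 -1.33]
shift tool [ 0.0086 -0.039   0.5837] turn rad -0.269 norm 0.585
```

View pics/w6.png

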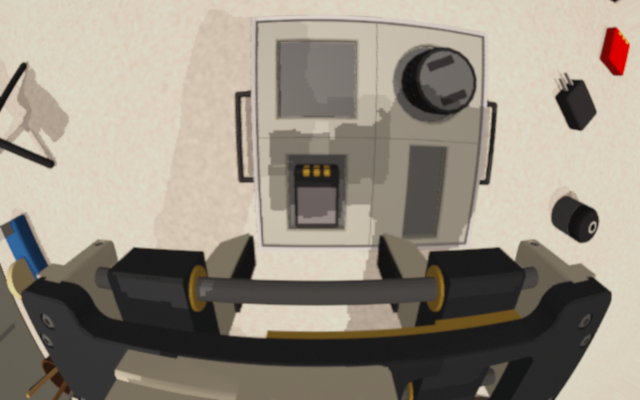

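{"method": "move_arm", "body": {
  "steps": "0 -0.003 0.04 -0.03 0;0 -0.006 0.08 -0.06 0;0 -0.008 0.12 -0.09 0;0.004 -0.01 0.16 -0.12 0;0.008 -0.013 0.2 -0.15 0;0.008 -0.015 0.24 -0.18 0;0.008 -0.018 0.28 -0.21 0;0.008 -0.02 0.32 -0.24 0;0.008 -0.023 0.36 -0.269 0;0.008 -0.026 0.4 -0.269 0"
}}

```text
clock: 15.38
position: [0.4748, -0.1488, 0.1269]
ee_rot: [1.012, 1.324, -1.012]
force: [1.0, -0.6, -0.6]
width: 0.998
```

```bash
python3 - <<'E'
from h import *
tgt((.464,-.331),.13,-75)
E
```

```text
clk 15.38 pos [ 0.4748 -0.1488  0.1269] jaw -74.8 down [-0.001  0.001 -1.   ] w 91.8 F [ 1.  -0.6 -0.6] q [-0.58  0.56  1.12  2.05 -0.64  0.93 -0.42]
shift tool [-0.0032 -0.0581  0.173 ] turn rad 0.003 norm 0.183
```

{"method": "move_arm", "body": {
  "steps": "0 -0.012 0.038 0 0;0 -0.024 0.075 0 0;0 -0.036 0.11 0 0;0 -0.048 0.145 0 0;0 -0.056 0.17 0 0;0 -0.056 0.17 0 0;0 -0.056 0.17 0 0;0 -0.056 0.17 0 0"
}}

```text
clock: 16.05
position: [0.4655, -0.3251, 0.1265]
ee_rot: [1.014, 1.324, -1.014]
force: [-0.1, 0.6, 0.2]
width: 1.002
```

```bash
python3 - <<'E'
from h import *
d=arm.get_image("wrist"); cv2.imwrite("pics/w7.png",d["img"]); np.save("w7.npy",d,allow_pickle=True)
p,m=wcloud(d,250,390,110,235,.022,.045)
q=p[m][:,:2].astype(np.float32)*1000; r=cv2.minAreaRect(q); print(len(q),r)
tgt((.464,-.331),.012,-75)
E
```

```text
1883 ((466.2906188964844, -331.7210388183594), (73.47702026367188, 23.33944320678711), 15.9597806930542)
clk 16.1 pos [ 0.4659 -0.3244  0.1265] jaw -74.9 down [-0.001  0.002 -1.   ] w 92.0 F [-0.3  0.2 -1.2] q [-0.15  0.64  1.02  1.89 -0.65  1.   -0.15]
shift tool [ 0.1145 -0.0035  0.0061] turn rad 0.002 norm 0.115
```

View pics/w7.png

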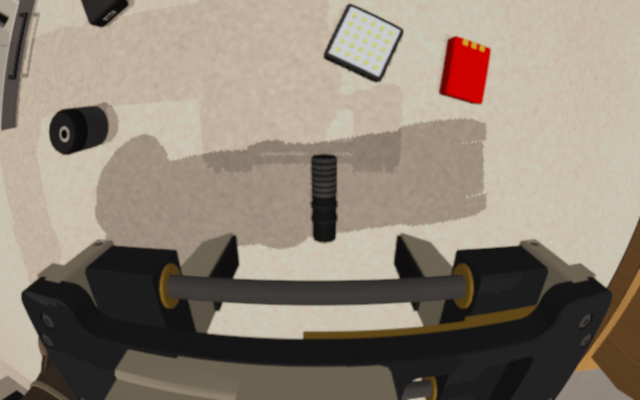

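{"method": "move_arm", "body": {
  "steps": "0.035 -0.0035 0.006 0 0;0.07 -0.0035 0.006 0 0;0.095 -0.0035 0.006 0 0;0.108 -0.0035 0.006 0 0;0.1135 -0.0035 0.006 0 0;0.1135 -0.0035 0.006 0 0;0.1135 -0.0035 0.006 0 0;0.1135 -0.0035 0.006 0 0"
}}

```text
clock: 16.77
position: [0.465, -0.3332, 0.0151]
ee_rot: [1.013, 1.32, -1.013]
force: [0.6, 0.1, -0.1]
width: 1.002
```

```bash
python3 - <<'E'
from h import *
tgt((.464,-.331),.0125,-74.7)
E
```

```text
clk 16.77 pos [ 0.465  -0.3332  0.0151] jaw -74.9 down [ 0.002 -0.001 -1.   ] w 92.2 F [ 0.6  0.1 -0.1] q [-0.03  0.77  0.86  1.95 -0.82  0.81 -0.01]
shift tool [ 0.0026 -0.0004 -0.0024] turn rad -0.004 norm 0.004
```

{"method": "move_arm", "body": {
  "steps": "0.001 0 -0.002 0 0;0.001 0 -0.002 0 100;0.001 0 -0.002 0 200;0.001 0 -0.002 0 255;0.001 0 -0.002 0 255;0.001 0 -0.002 0 255;0.001 0 -0.002 0 255;0.001 0 -0.002 0 255;0.001 0 -0.002 0 255;0.001 0 -0.002 0 255",
  "squeeze": 20
}}

```text
clock: 17.6
position: [0.4635, -0.3308, 0.0126]
ee_rot: [1.014, 1.322, -1.014]
force: [-0.4, 0.3, 0.4]
width: 0.402
```

{"method": "move_arm", "body": {
  "steps": "0 0 0 0 255;0 0 0 0 255;0 0 0 0 255"
}}

```text
clock: 17.85
position: [0.4636, -0.3309, 0.0127]
ee_rot: [1.014, 1.322, -1.014]
force: [0.3, -0.6, -0.4]
width: 0.234
```

```bash
python3 - <<'E'
from h import *
tgt((.5044,.1465),.14,-90.5)
E
```

```text
clk 17.85 pos [ 0.4636 -0.3309  0.0127] jaw -74.9 down [ 0. -0. -1.] w 21.5 F [ 0.3 -0.6 -0.4] q [-0.03  0.77  0.86  1.96 -0.82  0.8  -0.01]
shift tool [-0.1274  0.1634 -0.4504] turn rad 0.271 norm 0.496
```

{"method": "move_arm", "body": {
  "steps": "-0.01 0 0 0 255;-0.03 0 0 0 255;-0.06 0 0 0 255;-0.09 0 0 0 255;-0.12 0.003 -0.01 0 255;-0.127 0.015 -0.04 0.02 255;-0.127 0.03 -0.08 0.05 255;-0.127 0.045 -0.12 0.08 255;-0.127 0.06 -0.16 0.11 255;-0.127 0.073 -0.2 0.14 255"
}}

```text
clock: 18.68
position: [0.4819, -0.1204, 0.1404]
ee_rot: [1.121, 1.264, -1.119]
force: [1.2, 0.4, -1.2]
width: 0.231
```

```bash
python3 - <<'E'
from h import *
tgt((.5044,.1465),.14,-90.5)
E
```

```text
clk 18.68 pos [ 0.4819 -0.1204  0.1404] jaw -83.1 down [ 0.001  0.001 -1.   ] w 21.3 F [ 1.2  0.4 -1.2] q [-0.68  0.56  1.19  2.05 -0.65  0.97 -0.6 ]
shift tool [ 0.0006  0.0544 -0.2622] turn rad 0.129 norm 0.268
```

{"method": "move_arm", "body": {
  "steps": "0 0.008 -0.038 0.02 255;0 0.016 -0.076 0.04 255;0 0.024 -0.114 0.06 255;0 0.032 -0.152 0.08 255;0 0.04 -0.19 0.1 255;0 0.048 -0.225 0.12 255;0 0.053 -0.25 0.127 255;0 0.053 -0.255 0.127 255;0 0.053 -0.255 0.127 255;0 0.053 -0.255 0.127 255"
}}

```text
clock: 19.52
position: [0.5031, 0.1365, 0.1401]
ee_rot: [1.212, 1.207, -1.212]
force: [-0.2, -0.9, -1.6]
width: 0.233
```

```bash
python3 - <<'E'
from h import *
tgt((.5044,.1465),.032,-90.5)
d=arm.get_image("wrist"); cv2.imwrite("pics/w8.png",d["img"]); np.save("w8.npy",d,allow_pickle=True)
E
```

```text
clk 19.52 pos [0.5031 0.1365 0.1401] jaw -90.2 down [ 0. -0. -1.] w 21.4 F [-0.2 -0.9 -1.6] q [-1.18  0.66  1.25  1.99 -0.73  1.05 -1.16]
shift tool [ 0.1081  0.0013 -0.01  ] turn rad 0.004 norm 0.109
```

View pics/w8.png

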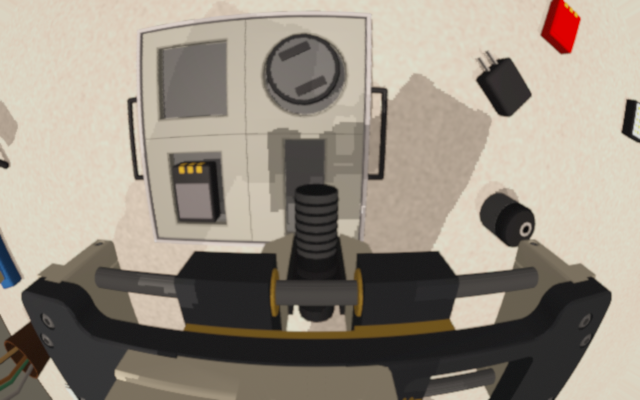

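{"method": "move_arm", "body": {
  "steps": "0.01 0.001 -0.008 0.003 255;0.035 0.001 -0.01 0.003 255;0.065 0.001 -0.01 0.003 255;0.09 0.001 -0.01 0.003 255;0.104 0.001 -0.01 0.003 255;0.109 0.001 -0.01 0.003 255;0.109 0.001 -0.01 0.003 255;0.109 0.001 -0.01 0.003 255;0.109 0.001 -0.01 0.003 255"
}}

```text
clock: 20.32
position: [0.5052, 0.147, 0.0316]
ee_rot: [1.216, 1.205, -1.214]
force: [-0.6, -0.0, 0.1]
width: 0.236
```

```bash
python3 - <<'E'
from h import *
tgt((.5044,.1465),.0267,-90.5)
d=arm.get_image("side"); cv2.imwrite("pics/s8.png",cv2.resize(d["img"][90:240,210:400],None,fx=4,fy=4))
E
```

```text
clk 20.32 pos [0.5052 0.147  0.0316] jaw -90.5 down [ 0.002  0.    -1.   ] w 21.7 F [-0.6 -0.   0.1] q [-1.07  0.79  1.06  2.07 -0.93  0.87 -1.04]
shift tool [ 0.0049 -0.0008  0.0005] turn rad 0.001 norm 0.005
```

View pics/s8.png

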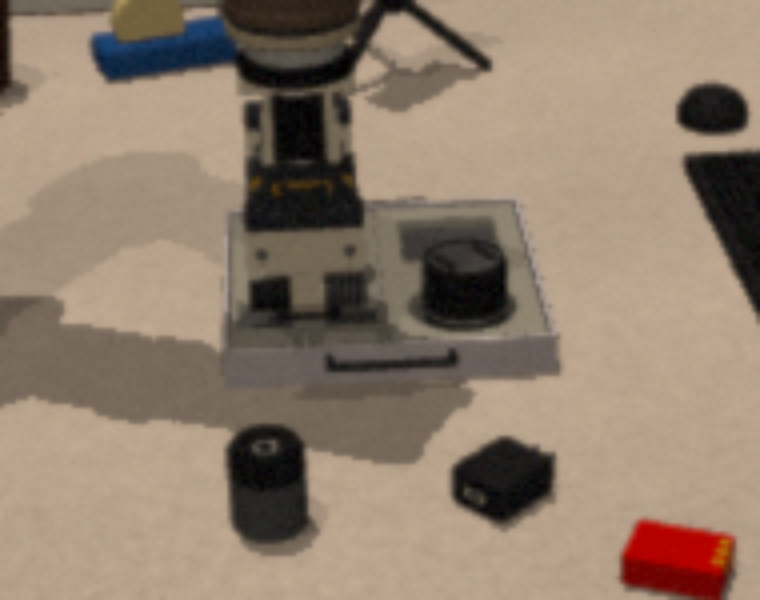

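{"method": "move_arm", "body": {
  "steps": "0.001 -0.0005 0 0 255;0.002 -0.0005 0 0 255;0.003 -0.0005 0 0 255;0.003 -0.0005 0 0 255;0.003 -0.0005 0 0 255"
}}

```text
clock: 20.78
position: [0.5038, 0.1474, 0.0277]
ee_rot: [1.215, 1.206, -1.214]
force: [-0.5, 0.8, -0.6]
width: 0.232
```

{"method": "move_arm", "body": {
  "steps": "0.001 0 0 0 255;0.001 0 0 0 255;0.001 0 0 0 255"
}}

```text
clock: 21.03
position: [0.5039, 0.1473, 0.0267]
ee_rot: [1.215, 1.206, -1.215]
force: [0.3, 1.0, 0.5]
width: 0.237
```

{"method": "move_arm", "body": {
  "steps": "0.0007 0 0 0 255;0.0007 0 0 0 255;0.0007 0 0 0 255"
}}

```text
clock: 21.28
position: [0.5039, 0.1473, 0.0266]
ee_rot: [1.215, 1.206, -1.214]
force: [-3.2, 1.0, 10.4]
width: 0.233
```

{"method": "move_arm", "body": {
  "steps": "0 0 0 0 185;0 0 0 0 170;0 0 0 0 155;0 0 0 0 140;0 0 0 0 140;-0.005 0 0 0 140;-0.02 0 0 0 140;-0.06 0 0 0 140;-0.1 0 0 0 70;-0.11 0 0 0 0"
}}

```text
clock: 22.12
position: [0.5062, 0.1465, 0.1409]
ee_rot: [1.218, 1.202, -1.211]
force: [2.3, -0.6, 0.1]
width: 0.551
```

```bash
python3 - <<'E'
from h import *
tgt((.606,-.328),.13,-9)
tgt((.606,-.328),.13,-99)
d=arm.get_image("wrist"); cv2.imwrite("pics/w9.png",d["img"]); np.save("w9.npy",d,allow_pickle=True)
E
```

```text
clk 22.12 pos [0.5062 0.1465 0.1409] jaw -90.5 down [ 0.005  0.001 -1.   ] w 50.7 F [ 2.3 -0.6  0.1] q [-1.19  0.66  1.24  1.98 -0.73  1.05 -1.19]
shift tool [0.0111 0.1038 0.4737] turn rad -1.422 norm 0.485
clk 22.12 pos [0.5062 0.1465 0.1409] jaw -90.5 down [ 0.005  0.001 -1.   ] w 50.7 F [ 2.3 -0.6  0.1] q [-1.19  0.66  1.24  1.98 -0.73  1.05 -1.19]
shift tool [0.0111 0.1038 0.4737] turn rad 0.149 norm 0.485
```

View pics/w9.png

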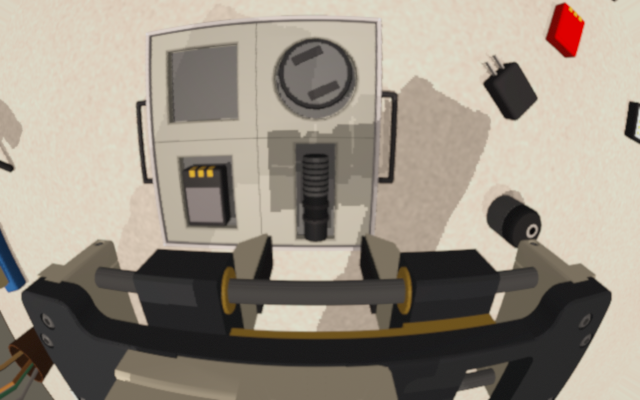

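{"method": "move_arm", "body": {
  "steps": "0 0.01 0.038 -0.12 0;0 0.018 0.076 -0.24 0;0 0.026 0.114 -0.36 0;0.004 0.034 0.152 -0.48 0;0.008 0.042 0.19 -0.6 0;0.01 0.05 0.228 -0.72 0;0.01 0.06 0.265 -0.84 0;0.01 0.068 0.3 -0.96 0;0.01 0.076 0.34 -1.08 0;0.01 0.084 0.38 -1.2 0"
}}

```text
clock: 23.0
position: [0.585, -0.2347, 0.1255]
ee_rot: [0.292, 1.552, -0.291]
force: [1.3, 1.4, -0.3]
width: 1.003
```

```bash
python3 - <<'E'
from h import *
tgt((.606,-.328),.13,-9)
E
```

```text
clk 23.0 pos [ 0.585  -0.2347  0.1255] jaw -21.3 down [-0.     0.001 -1.   ] w 92.3 F [ 1.3  1.4 -0.3] q [-0.18  0.63  0.75  1.72 -0.5   1.    0.38]
shift tool [-0.0046 -0.0793  0.0535] turn rad -0.215 norm 0.096
```

{"method": "move_arm", "body": {
  "steps": "0 -0.03 0.02 -0.1 0;0 -0.055 0.037 -0.2 0;0 -0.079 0.052 -0.2 0;0 -0.079 0.052 -0.2 0;0 -0.079 0.052 -0.2 0;0 -0.079 0.052 -0.2 0"
}}

```text
clock: 23.5
position: [0.6039, -0.3252, 0.1253]
ee_rot: [0.141, 1.567, -0.139]
force: [0.7, 0.2, 0.2]
width: 1.002
```

```bash
python3 - <<'E'
from h import *
d=arm.get_image("wrist"); cv2.imwrite("pics/w10.png",d["img"]); np.save("w10.npy",d,allow_pickle=True)
p,m=wcloud(d,260,390,140,240,.013,.035)
q=p[m][:,:2].astype(np.float32)*1000; r=cv2.minAreaRect(q); print(len(q),r)
tgt((.606,-.328),.012,-9)
E
```

```text
3510 ((606.924560546875, -329.1176452636719), (54.220760345458984, 54.104122161865234), 80.48432922363281)
clk 23.55 pos [ 0.6042 -0.3243  0.1253] jaw -10.2 down [-0.001  0.001 -1.   ] w 91.9 F [ 0.7 -0.4  0.7] q [ 0.01  0.7   0.68  1.56 -0.48  1.06  0.64]
shift tool [ 0.1133 -0.0034  0.0025] turn rad -0.02 norm 0.113
```

View pics/w10.png

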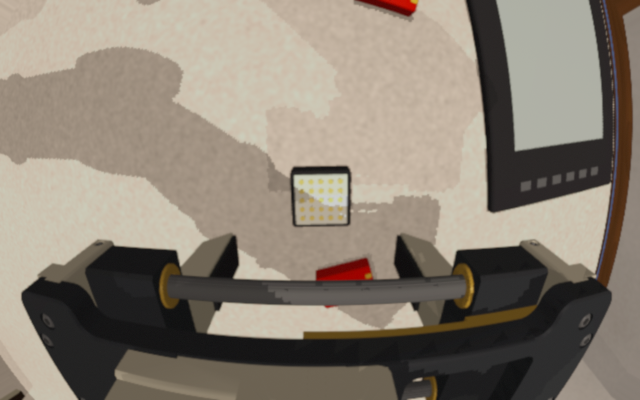

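{"method": "move_arm", "body": {
  "steps": "0.035 -0.004 0.003 -0.018 0;0.07 -0.004 0.003 -0.018 0;0.095 -0.004 0.003 -0.018 0;0.107 -0.004 0.003 -0.018 0;0.1125 -0.004 0.003 -0.018 0;0.1125 -0.004 0.003 -0.018 0;0.1125 -0.004 0.003 -0.018 0;0.1125 -0.004 0.003 -0.018 0"
}}

```text
clock: 24.22
position: [0.6076, -0.3308, 0.0154]
ee_rot: [0.125, 1.565, -0.126]
force: [-0.5, 0.4, 0.1]
width: 0.999
```

```bash
python3 - <<'E'
from h import *
tgt((.6065,-.3286),.012,-9.2)
E
```

```text
clk 24.22 pos [ 0.6076 -0.3308  0.0154] jaw -9.2 down [ 0.002 -0.001 -1.   ] w 92.0 F [-0.5  0.4  0.1] q [ 0.07  0.82  0.6   1.62 -0.56  0.88  0.72]
shift tool [ 0.0034  0.002  -0.0014] turn rad 0.001 norm 0.004
```

{"method": "move_arm", "body": {
  "steps": "0.001 0.001 -0.001 0 0;0.001 0.001 -0.001 0 60;0.001 0.001 -0.001 0 120;0.001 0.001 -0.001 0 200;0.001 0.001 -0.001 0 255;0.001 0.001 -0.001 0 255;0.001 0.001 -0.001 0 255;0.001 0.001 -0.001 0 255;0.001 0.001 -0.001 0 255;0.001 0.001 -0.001 0 255",
  "squeeze": 30
}}

```text
clock: 25.05
position: [0.6058, -0.3293, 0.0125]
ee_rot: [0.126, 1.567, -0.126]
force: [0.3, -1.1, -0.8]
width: 0.58
```

```bash
python3 - <<'E'
from h import *
tgt((.6108,.2507),.13,-.7)
E
```

```text
clk 25.05 pos [ 0.6058 -0.3293  0.0125] jaw -9.2 down [ 0. -0. -1.] w 53.4 F [ 0.3 -1.1 -0.8] q [ 0.07  0.82  0.59  1.63 -0.56  0.87  0.72]
shift tool [-0.1176  0.5733 -0.0874] turn rad -0.148 norm 0.592
```

{"method": "move_arm", "body": {
  "steps": "-0.01 0 0 0 255;-0.03 0 0 0 255;-0.06 0 0 0 255;-0.09 0 0 0 255;-0.12 0.01 0 0 255;-0.122 0.045 -0.006 -0.02 255;-0.122 0.085 -0.012 -0.04 255;-0.122 0.125 -0.018 -0.06 255;-0.122 0.165 -0.025 -0.08 255;-0.122 0.205 -0.031 -0.1 255"
}}

```text
clock: 25.88
position: [0.6072, -0.1201, 0.1352]
ee_rot: [0.047, 1.57, -0.047]
force: [0.1, -0.1, -1.4]
width: 0.582
```

{"method": "move_arm", "body": {
  "steps": "0 0.04 -0.006 -0.01 255;0 0.08 -0.012 -0.02 255;0 0.12 -0.018 -0.03 255;0 0.16 -0.022 -0.04 255;0 0.2 -0.026 -0.048 255;0 0.24 -0.028 -0.048 255;0 0.28 -0.029 -0.048 255"
}}

```text
clock: 26.47
position: [0.5949, 0.1613, 0.1353]
ee_rot: [0.01, 1.571, -0.009]
force: [0.7, -0.9, -0.5]
width: 0.587
```

```bash
python3 - <<'E'
from h import *
tgt((.6108,.2507),.134,-.7)
E
```

```text
clk 26.47 pos [0.5949 0.1613 0.1353] jaw -0.7 down [ 0.  0. -1.] w 54.0 F [ 0.7 -0.9 -0.5] q [-0.8   0.58  0.68  1.74 -0.43  0.98  0.03]
shift tool [0.0013 0.0896 0.0148] turn rad 0.0 norm 0.091
```

{"method": "move_arm", "body": {
  "steps": "0 0.03 0.005 0 255;0 0.06 0.01 0 255;0 0.085 0.0148 0 255;0 0.0855 0.0148 0 255;0 0.0855 0.0148 0 255;0 0.0855 0.0148 0 255;0 0.0855 0.0148 0 255"
}}

```text
clock: 27.05
position: [0.6115, 0.2428, 0.1349]
ee_rot: [0.011, 1.571, -0.012]
force: [-0.3, -0.4, -0.7]
width: 0.587
```

```bash
python3 - <<'E'
from h import *
tgt((.6108,.2507),.032,-.7)
d=arm.get_image("wrist"); cv2.imwrite("pics/w11.png",d["img"]); np.save("w11.npy",d,allow_pickle=True)
E
```

```text
clk 27.05 pos [0.6115 0.2428 0.1349] jaw -0.8 down [ 0.    -0.001 -1.   ] w 54.0 F [-0.3 -0.4 -0.7] q [-0.88  0.64  0.67  1.63 -0.45  1.03 -0.08]
shift tool [ 0.1029  0.0079 -0.0008] turn rad -0.002 norm 0.103
```

View pics/w11.png

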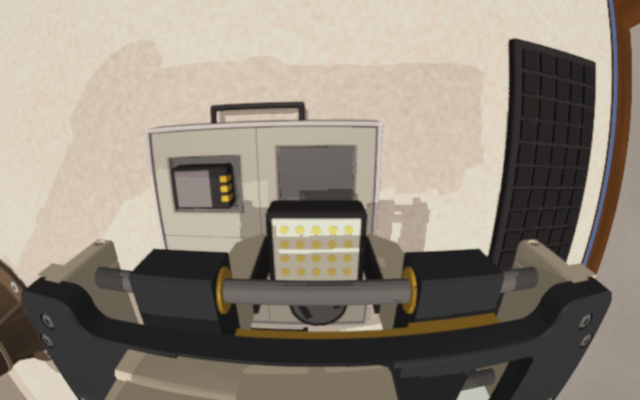

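{"method": "move_arm", "body": {
  "steps": "0.01 0.007 -0.0007 0 255;0.04 0.0075 -0.0007 0 255;0.07 0.0075 -0.0007 0 255;0.09 0.0075 -0.0007 0 255;0.1 0.0075 -0.0007 0 255;0.103 0.0075 -0.0007 0 255;0.103 0.0075 -0.0007 0 255;0.103 0.0075 -0.0007 0 255;0.103 0.0075 -0.0007 0 255"
}}

```text
clock: 27.85
position: [0.6119, 0.2524, 0.033]
ee_rot: [0.01, 1.569, -0.009]
force: [0.5, -0.2, -2.1]
width: 0.582
```

```bash
python3 - <<'E'
from h import *
tgt((.6108,.2507),.0265,-.7)
d=arm.get_image("side"); cv2.imwrite("pics/s11.png",cv2.resize(d["img"][90:240,210:400],None,fx=4,fy=4))
E
```

```text
clk 27.85 pos [0.6119 0.2524 0.033 ] jaw -0.7 down [ 0.002  0.001 -1.   ] w 53.5 F [ 0.5 -0.2 -2.1] q [-0.84  0.76  0.59  1.7  -0.53  0.85 -0.03]
shift tool [ 0.0065 -0.0017 -0.0011] turn rad -0.0 norm 0.007
```

View pics/s11.png

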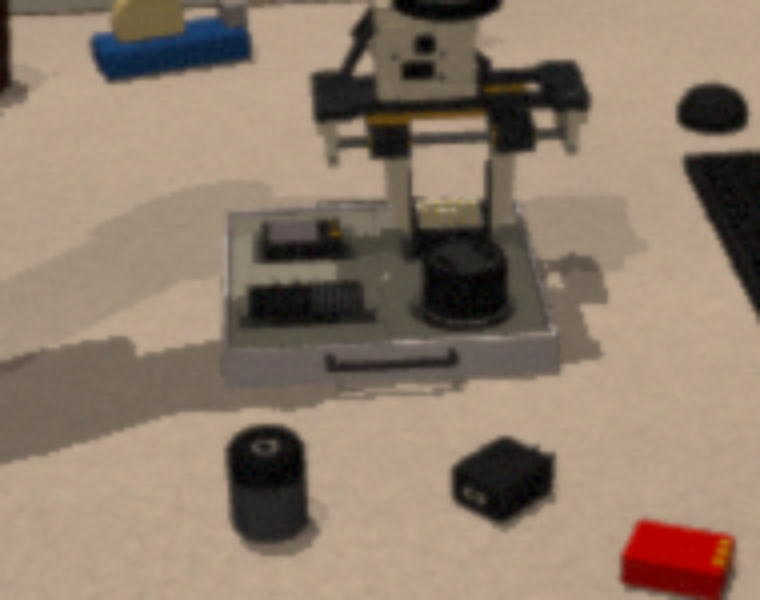

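{"method": "move_arm", "body": {
  "steps": "0.002 -0.001 -0.001 0 255;0.003 -0.001 -0.001 0 255;0.004 -0.001 -0.001 0 255;0.004 -0.001 -0.001 0 255;0.004 -0.001 -0.001 0 255"
}}

```text
clock: 28.32
position: [0.6098, 0.2512, 0.0275]
ee_rot: [0.01, 1.571, -0.009]
force: [-1.2, 0.1, -0.6]
width: 0.588
```

{"method": "move_arm", "body": {
  "steps": "0.001 0 0 0 255;0.001 0 0 0 255;0.001 0 0 0 255"
}}

```text
clock: 28.57
position: [0.6099, 0.2512, 0.0265]
ee_rot: [0.009, 1.571, -0.009]
force: [0.7, 0.3, -1.4]
width: 0.582
```

{"method": "move_arm", "body": {
  "steps": "0.0007 0 0 0 255;0.0007 0 0 0 255;0.0007 0 0 0 255"
}}

```text
clock: 28.82
position: [0.6099, 0.2512, 0.0264]
ee_rot: [0.01, 1.571, -0.009]
force: [-1.9, -0.1, 6.1]
width: 0.585
```

{"method": "move_arm", "body": {
  "steps": "0 0 0 0 100;0 0 0 0 93;0 0 0 0 90;0 0 0 0 90;0 0 0 0 90;-0.004 0 0 0 90;-0.015 0 0 0 85;-0.05 0 0 0 50;-0.09 0 0 0 0;-0.13 0 0 0 0"
}}

```text
clock: 29.65
position: [0.6094, 0.2507, 0.1578]
ee_rot: [0.009, 1.571, -0.011]
force: [1.3, 0.1, -0.0]
width: 0.835
```

{"method": "move_arm", "body": {
  "steps": "0 -0.04 0 0 0;0 -0.08 -0.02 0 0;0 -0.12 -0.05 0 0;0 -0.16 -0.08 0 0;0 -0.2 -0.11 0 0;0 -0.24 -0.14 0 0;0 -0.28 -0.16 0 0;0 -0.28 -0.16 0 0;0 -0.28 -0.16 0 0"
}}

```text
clock: 30.4
position: [0.4421, -0.033, 0.1566]
ee_rot: [0.017, 1.572, -0.016]
force: [-0.1, -0.3, 0.4]
width: 0.999
```

```bash
python3 - <<'E'
from h import *
tgt((.5,0),.17,0)
d=arm.get_image("top"); cv2.imwrite("pics/t12.png",cv2.resize(d["img"][140:260,150:480],None,fx=2.4,fy=2.4,interpolation=cv2.INTER_CUBIC)); np.save("t12.npy",d,allow_pickle=True)
s=arm.get_image("side"); cv2.imwrite("pics/s12.png",cv2.resize(s["img"][120:260,240:420],None,fx=4,fy=4,interpolation=cv2.INTER_CUBIC))
E
```

```text
clk 30.4 pos [ 0.4421 -0.033   0.1566] jaw -1.2 down [-0.001  0.001 -1.   ] w 91.9 F [-0.1 -0.3  0.4] q [-0.69  0.27  0.8   2.13 -0.26  0.84  0.25]
shift tool [-0.0134  0.0342  0.0572] turn rad -0.021 norm 0.068
```

View pics/t12.png

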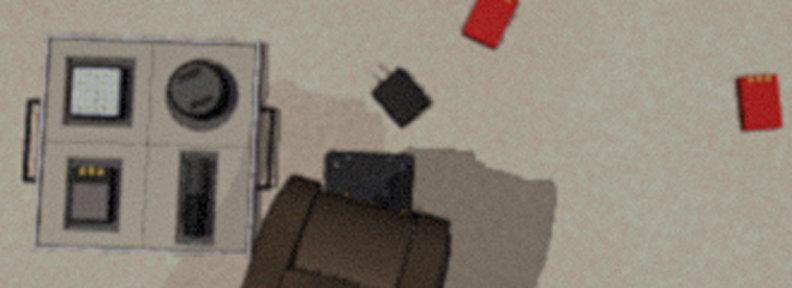

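View pics/s12.png

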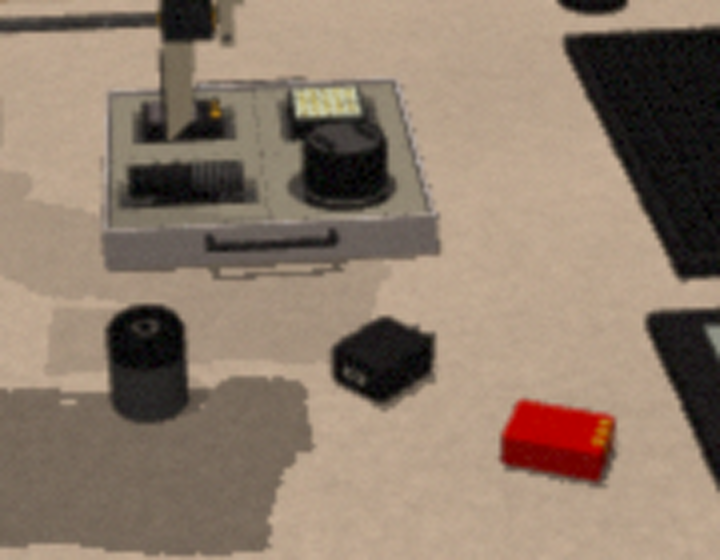

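```bash
python3 - <<'E'
from h import *
d=np.load("t12.npy",allow_pickle=True).item(); P=cloud(d)
for n,(x,y),h,r in (("lens",(.610,.146),.060,.04),("bat",(.505,.252),.035,.04),("mic",(.504,.147),.045,.045),("light",(.611,.251),.036,.04),("chg",(.611,-.057),.026,.045)):
    m=(abs(P[...,0]-x)<r)&(abs(P[...,1]-y)<r)&(P[...,2]>h-.006)&(P[...,2]<h+.02); q=P[m]
    A=np.c_[q[:,:2]-q[:,:2].mean(0),np.ones(len(q))]; c=np.linalg.lstsq(A,q[:,2],rcond=None)[0]
    rr=cv2.minAreaRect(q[:,:2].astype(np.float32)*1000)
    print(n,len(q),"ztop",round(np.median(q[:,2]),4),"exp",h,"tilt deg",np.round(np.degrees(c[:2]),1),np.round(rr[0],1),np.round(rr[1],1),round(rr[2],1))
E
```

```text
lens 446 ztop 0.0598 exp 0.06 tilt deg [-0.   0.1] [609.  145.3] [54.9 54.8] 2.4
bat 408 ztop 0.035 exp 0.035 tilt deg [0.2 1.4] [501.2 252.8] [73.7 70.7] 85.3
mic 259 ztop 0.0439 exp 0.045 tilt deg [-0.1  0.6] [503.4 146.6] [20.7 76.8] 89.2
light 497 ztop 0.0363 exp 0.036 tilt deg [-0.1  0.1] [608. 251.] [54.7 54.4] 89.0
chg 340 ztop 0.0265 exp 0.026 tilt deg [-0.2  0.5] [611.4 -56.8] [49.7 41.7] 42.5
```

```bash
python3 -c "
from cell import arm
print(arm.sign_off())"
```

```text
the job is handed in; nothing more can be done
None
```

I packed the lens, battery, microphone and LED light, in that order, each into the recess made for its shape, and handed the job in after about 30 s of robot time. Each piece was lowered until it touched the recess floor (5–10 N) before I let go.

**Last checks:**
- **Seating:** the top heights measured 59.8, 35.0, 43.9 and 36.3 mm for the lens, battery, microphone and light, against 60, 35, 45 and 36 mm expected. All four are flat, and the microphone and light line up with their recesses.
- **Position:** the lens, microphone and light are within about 3 mm of their recess centres. The battery's position fit was spoiled by stray points from nearby surfaces, as was its 1.4° tilt reading. The pictures show it seated in its recess.
- **Left alone:** the charger measured where it was at the start. The sharpener was checked only by eye in the side picture, where it stands as before. I did not touch the red look-alikes.

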